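# Show the pink sample tube to the inspection camera

### The job

Take the centrifuge tube with the pink sample out of the white foam rack and present it to the inspection camera: hold it in the air, cap up, with its pink sample midway between the two red prong tips in front of the lens, and the tube leaning just as the camera head leans so that it stands square to the line of sight, in line with the head's own upright. Finish holding it there, still, without letting go or touching the camera; do not knock the other tubes, and do not disturb the camera, the amber bottle, the petri dish or the white pot.

Things in the scene. Friction and masses are not known exactly. Their poses are not given: they have to be found in the camera images.
- foam_rack: white foam tube rack, fixed, 78x200x50 mm high, two rows of five cells (29x30 mm). Origin: centre of its underside; x across the rows, y along it. Tubes stand on its floor, 10 mm up, in cells at (17.5, 80), (-17.5, 0), (17.5, -80) mm, in any order; other cells empty. Fixed stacks of tip boxes, up to 250 mm high, stand behind it on the bench beyond x = 0.53 m, y -0.1 to 0.21 m: pass in front
- pink_tube: the tube to show: clear 50 ml centrifuge tube with a pink sample in its lower end and an orange screw cap (the cap is fixed to it). 116 mm long, body 28 mm in diameter, cap 35 mm in diameter over the top 15 mm. About 35 g. Origin at the centre of its lower end, z along the tube to the cap. It lifts straight out of the rack and can be held by the cap or by the body
- pink_tube_sample (a point): the middle of the pink sample: on the axis of the pink tube, 22 mm up from its lower end; axes as the tube's
- cream_tube: same kind of tube with a cream-coloured sample, jammed fast in its cell; origin and axes as for the pink tube. Not to be touched
- clear_tube: same kind of tube, empty and colourless, jammed fast in its cell; origin and axes as for the pink tube. Not to be touched
- inspection_camera: camera on a fixed stand: foot 104 mm in diameter, post, white head 66x60x54 mm with black lens. Origin: centre of the foot's underside; lens looks to its -x, roughly at the robot, 6 to 30 degrees down. The head's stiff hinge (along y, 240 mm up) stays as found. Two thin prongs run forward from the head's sides, 100 mm apart, each ending in a red ball 12 mm in diameter
- focus (a point): where to show the sample: midway between the red prong tips, 60 mm in front of the lens, 120 mm from the head's hinge. Axes are the head's: line of sight along -x, y from prong to prong, z the head's own upright, square to the line of sight, leaning towards the side the lens looks to. Tube axis along this z, cap to +z
- amber_bottle: amber bottle with black cap, 52 mm in diameter, 125 mm high, loose on the bench; origin at the centre of its underside, z up
- petri_dish: petri dish, 60 mm in diameter, 15 mm high, loose on the bench; origin at the centre of its underside
- white_pot: white screw pot, 54 mm in diameter, 74 mm high, loose on the bench; origin at the centre of its underside
Things that resemble listed ones, but are neither listed nor needed, are in the scene too. Several things look just like the amber_bottle: the one meant starts farthest to the robot's right.

How it is judged:
By the outcome, as a careful person would: the job done as asked, in the order asked, and still so for the second after the job is handed in, while the arm keeps its last pose, push and grip.
It also fails if it takes over 35 s, if anything falls off the work surface, if the arm or the gripper's body presses on something with over 40 N, if the wrist force passes 120 N, or if a joint passes its speed limit or range.

### The arm

A 6-joint arm with a two-finger parallel gripper is mounted at the origin on a cart in front of the work surface, level with it; the furniture and walls round the work are solid. World frame = base frame: x ahead of the robot, y to its left, z up, the work surface at z = 0. Lengths are in m, angles in degrees, forces in N, time in s.
With the tool pointing down it reaches from about 0.3 to 0.75 m from the base axis. Payload 8.5 kg.
Tool frame: the origin (TCP) lies at the very end of the fingers, on their centre line; the grasp point (between the pads) lies 19 mm behind it (env.grasp_offset is the distance from the TCP to the grasp point, in m); y points along the fingers, z is the direction in which the jaws open and shut, and the axes are right-handed (so a half turn about y gives the same grasp; the last joint's range is limited). The gripper opens to 85 mm and grips with 20 to 120 N. Pads are 22 mm wide; open, the fingers measure 114 mm over their backs; the gripper's body (76 mm by 85 mm) begins 54 mm behind the grasp point. The pads swing forward as they close: fully open they stand 13 mm farther back than shut.
Start: joints at [-89.169, 21.807, 74.336, -0, 83.858, -12.336], TCP at [0.125, -0.536, 0.231] pointing down, gripper open.
Joint ranges: [-178.18, 178.18], [-50.72, 133.34], [12.68, 142.11], [-81.47, 261.47], [9.98, 163.14], [-165.26, 165.26]. Speed limits (degrees/s): [136.94, 136.94, 180, 180, 180, 180].

### API

Orientations are given as a 3x3 rotation matrix whose columns are the frame's x, y, z axes.
In Python, from rig import env gives the robot as it stands. The module is installed in compiled form; this text tells all that it offers.
- The arm moves only by the shell command python3 -m pendant 'ROWS' [FORCE]. ROWS is JSON, a list of rows, each a list of 3 entries, a list of its own where there are three numbers: the shift along the world's x, y, z as a fraction of full scale, then the turn about the world's z as a fraction of full scale, then the opening, from 0 (shut) to 1 (fully open). A call has 1 to 12 rows; each row shifts and turns the commanded pose from where the row before left it; what a row does not reach is not made up. Full scale, the value 1, is 30 mm for a shift and 5 degrees for a turn. A row lasts 1/12 s, in which the tool goes at most 41.7 mm and 7.16 degrees, less where a joint would pass 70% of its speed; a pose out of reach is approached as far as the arm can. A call with a number of a shift or a turn outside -1 to 1 is refused whole. A call with a gripper value outside its range is refused whole. The fingers move at their own pace and stop on an object; FORCE is the grip in N (left out, the last holds). Time passes only in rows, so rows that do not move let the fingers close. It gives the time, the measured TCP pose, the force and the opening at its end, in the units of the state.
- env.observe(): the state, without advancing time (a new reading comes with each control period).
- env.get_image(name): name is "side" or "top"; returns (picture, depth): 420x560x3 uint8, red, green, blue; 420x560 float32, m along the optical axis (not along the pixel's ray), 0 where there is no reading.
- env.camera_model(name): a dict with "camera_matrix" (3x3 intrinsics, pixels), "R" (3x3) and "t" (3): a world point X has camera coordinates R X + t. Camera axes: x right, y down, z forward; pixel columns grow to the right and rows downward; lengths in m; the calibration is good to about 2 mm. A picture is of the moment at which its call begins. camera_model takes no time and is no camera call.
- env.close_job(): hands the job in, once; it reports no verdict.
The state is a dict: "time_s": time; "q": joint angles; "qvel": joint speeds; "joint_efforts": joint torques, N m; "position": TCP position; "tool_rot": TCP orientation; "ft_force": force on the tool from outside, world axes, zero at the start; "wrist_torque": the same for the moment, N m; "grip_width": finger opening in m.
Only numpy, scipy, OpenCV 4.12 (cv2) and the standard library are available. Lean on these libraries where they do the work, as an engineer would, in place of code of your own. Each camera call takes 0.05 s, during which the arm holds its last target.

## Working session

There is one attempt and no reset: what is moved stays moved. The work goes in short steps, Python scripts to look and compute and a shell command to move; the robot and the scene stay as the last step left them, time stands still between calls to the robot, and variables do not carry over. Pictures are saved under pics/ and viewed, and the job is handed in when it is done.

```bash
mkdir -p pics; cat > h.py <<'E'
from rig import env
import numpy as np, cv2
def snap(n,tag):
    im,d=env.get_image(n); cv2.imwrite(f'pics/{tag}.png',im[:,:,::-1]); np.savez(f'{tag}.npz',im=im,d=d); return im,d
def cam(n):
    m=env.camera_model(n); return np.array(m['camera_matrix']),np.array(m['R']),np.array(m['t'])
def deproj(n,u,v,z):
    K,R,t=cam(n); p=np.linalg.inv(K)@np.array([u,v,1.])*z; return R.T@(p-t)
def ray(n,u,v):
    K,R,t=cam(n); return -R.T@t, R.T@(np.linalg.inv(K)@np.array([u,v,1.]))
def onplane(n,u,v,z):
    c,d=ray(n,u,v); return c+d*(z-c[2])/d[2]
def proj(n,X):
    K,R,t=cam(n); p=K@(R@np.array(X)+t); return p[:2]/p[2]
def cloud(n,d):
    K,R,t=cam(n); v,u=np.mgrid[:d.shape[0],:d.shape[1]]
    P=np.stack([(u-K[0,2])/K[0,0]*d,(v-K[1,2])/K[1,1]*d,d],-1); return (P-t)@R
E
python3 - <<'E'
from h import *
np.set_printoptions(precision=4,suppress=True)
for n in('side','top'):
    snap(n,n+'0'); K,R,t=cam(n); print(n,K,'\n',R,-R.T@t)
print(env.observe(),env.grasp_offset)
E
```

```text
side [[400.0217   0.     275.1585]
 [  0.     400.0217 206.5381]
 [  0.       0.       1.    ]] 
 [[ 0.9919 -0.1261  0.0183]
 [-0.0641 -0.6185 -0.7832]
 [ 0.1101  0.7756 -0.6215]] [ 0.418  -0.7364  0.8583]
top [[478.7403   0.     279.5512]
 [  0.     478.7403 210.0482]
 [  0.       0.       1.    ]] 
 [[-0.026  -0.9997  0.0038]
 [-0.9882  0.0251 -0.1509]
 [ 0.1508 -0.0077 -0.9885]] [0.2634 0.1329 1.8143]
{'time_s': 0.1, 'q': array([-89.1672,  21.8369,  74.3785,  -0.0004,  83.8577, -12.3361]), 'qvel': array([ 0.0562,  0.0056, -0.0809,  0.0349, -0.12  ,  0.0346]), 'joint_efforts': array([  0.0024, -44.9224, -23.1658,  -0.0002,   0.0037,   0.    ]), 'position': array([ 0.1253, -0.5353,  0.2308]), 'tool_rot': array([[-0.9737, -0.    ,  0.2278],
       [-0.2278,  0.0013, -0.9737],
       [-0.0003, -1.    , -0.0012]]), 'ft_force': array([-0.3634, -0.5229, -0.2166]), 'wrist_torque': array([-0.0135,  0.0074, -0.0373]), 'grip_width': 0.0849227337804296} 0.0187
```

View pics/side0.png

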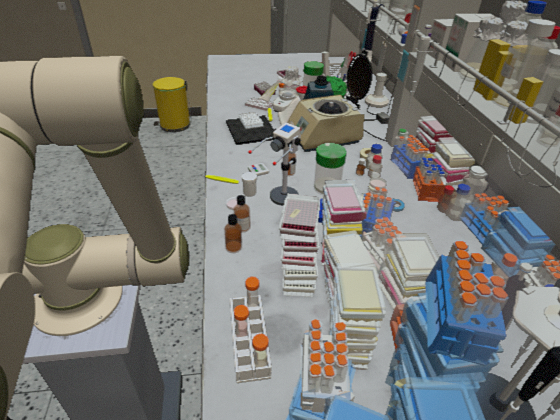

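View pics/top0.png

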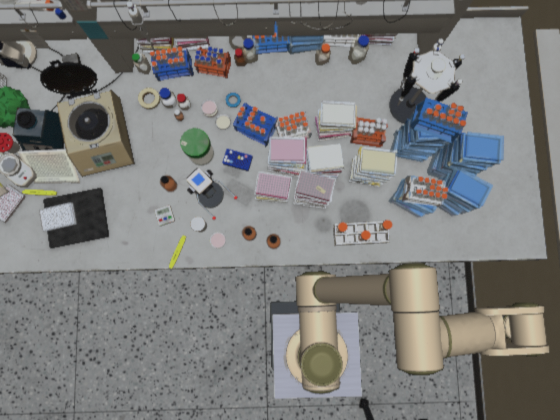

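```bash
python3 - <<'E'
from h import *
a=np.load('side0.npz')['im'];b=np.load('top0.npz')['im']
cv2.imwrite('pics/c1.png',cv2.resize(a[265:390,215:295],None,fx=5,fy=4.7,interpolation=2)[:,:,::-1])
cv2.imwrite('pics/c2.png',cv2.resize(a[110:255,205:325],None,fx=4,fy=4,interpolation=2)[:,:,::-1])
cv2.imwrite('pics/c3.png',cv2.resize(b[150:270,150:410],None,fx=3,fy=3,interpolation=2)[:,:,::-1])
E
```

```text
(no output)
```

View pics/c1.png

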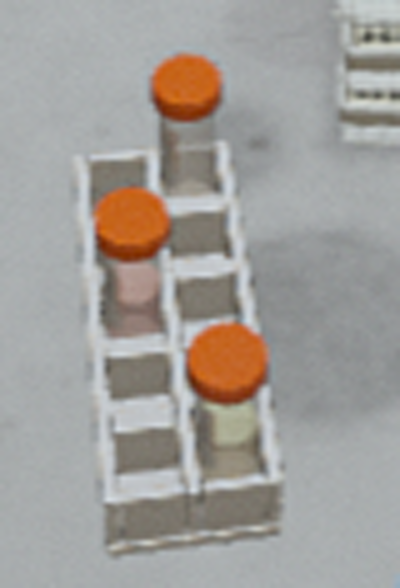

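View pics/c2.png

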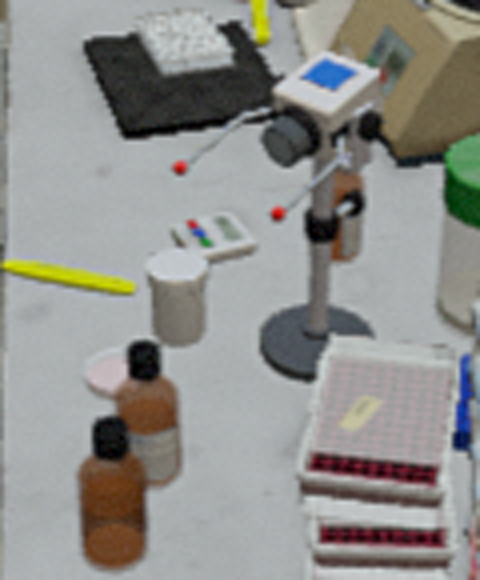

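View pics/c3.png

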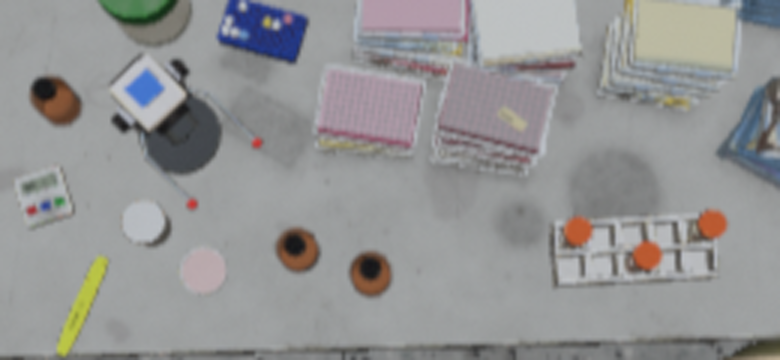

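```bash
cat > m.py <<'E'
from h import *
np.set_printoptions(precision=4,suppress=True)
def tri(us,ut):
    A=[];b=[]
    c1,d1=ray('side',*us);c2,d2=ray('top',*ut)
    d1/=np.linalg.norm(d1);d2/=np.linalg.norm(d2)
    M=np.stack([d1,-d2],1);s=np.linalg.lstsq(M,c2-c1,rcond=None)[0]
    p,q=c1+s[0]*d1,c2+s[1]*d2
    return (p+q)/2,np.linalg.norm(p-q)
def blobs(im,kind,box):
    h=cv2.cvtColor(im,cv2.COLOR_RGB2HSV).astype(int);H,S,V=h[...,0],h[...,1],h[...,2]
    if kind=='red': m=((H<5)|(H>172))&(S>150)&(V>90)
    if kind=='orange': m=(H>=4)&(H<14)&(S>170)&(V>130)
    k=np.zeros(m.shape,bool);k[box[1]:box[3],box[0]:box[2]]=1
    n,l,s,c=cv2.connectedComponentsWithStats((m&k).astype(np.uint8))
    return [(s[i],c[i]) for i in range(1,n) if s[i][4]>3]
E
python3 - <<'E'
from m import *
S=np.load('side0.npz');T=np.load('top0.npz')
for nm,Z,kind,box in(('side',S,'red',(230,130,300,180)),('top',T,'red',(190,180,250,230)),('side',S,'orange',(220,270,280,365)),('top',T,'orange',(330,210,400,245))):
    C=cloud(nm,Z['d'])
    for s,c in blobs(Z['im'],kind,box):
        print(nm,kind,s,c,C[int(round(c[1])),int(round(c[0]))])
E
```

```text
side red [249 151   2   2   4] [249.5 151.5] [0.4881 0.3415 0.2175]
side red [273 162   3   3   6] [274.1667 162.8333] [0.5532 0.2624 0.2231]
top red [213 217   2   2   4] [213.5 217.5] [0.4852 0.3413 0.2199]
side orange [246 277  13  13 123] [251.9431 282.6829] [ 0.4563 -0.1059  0.1257]
side orange [234 305  15  14 150] [241.0467 311.66  ] [ 0.4255 -0.1859  0.1256]
side orange [253 334  15  16 185] [260.1892 341.4919] [ 0.4603 -0.261   0.1231]
top orange [383 221   8   8  47] [386.766  224.2979] [ 0.4608 -0.2601  0.1284]
top orange [339 223   8   8  47] [342.1064 226.5957] [ 0.455  -0.101   0.1207]
top orange [362 231   8   8  45] [365.2444 234.9333] [ 0.4236 -0.1799  0.1289]
```

```bash
python3 - <<'E'
from m import *
S=np.load('side0.npz');T=np.load('top0.npz')
def wc(im,u,v,r=4):
    x=im.astype(float);w=np.clip(x[...,0]-np.maximum(x[...,1],x[...,2])-25,0,None)
    vv,uu=np.mgrid[v-r:v+r+1,u-r:u+r+1];ww=w[v-r:v+r+1,u-r:u+r+1]
    print(ww.astype(int)) if r<5 else 0
    return (uu*ww).sum()/ww.sum(),(vv*ww).sum()/ww.sum()
bl=[]
for us,ut in(((249,151),(213,217)),((274,163),(235,197))):
    a=wc(S['im'],*us);b=wc(T['im'],*ut);p,e=tri(a,b);print('ball',a,b,p,e);bl.append(p)
f=(bl[0]+bl[1])/2;d=bl[0]-bl[1];print('focus',f,np.linalg.norm(d),d)
yaw=np.degrees(np.arctan2(-d[0],d[1]));print('yaw of y axis',yaw)
# foot : dark disc at z~0
for nm,Z in(('side',S),('top',T)):
    C=cloud(nm,Z['d']);x0=f
    sel=(np.abs(C[...,0]-.62)<.13)&(np.abs(C[...,1]-.38)<.13)&(C[...,2]>.004)&(C[...,2]<.025)
    v,u=np.nonzero(sel);print(nm,len(v))
    P=C[sel];print(P.min(0),P.max(0),P.mean(0))
    sel=(np.abs(C[...,0]-.62)<.13)&(np.abs(C[...,1]-.40)<.13)&(C[...,2]>.19)
    v,u=np.nonzero(sel);print('head',P.shape,u.min(),u.max(),v.min(),v.max(),C[sel].min(0),C[sel].max(0))
for us,ut in(((251.9,282.7),(342.1,226.6)),((241,311.7),(365.2,234.9)),((260.2,341.5),(386.8,224.3))):
    print('cap',tri(us,ut), onplane('side',*us,.12),onplane('top',*ut,.12))
E
```

```text
[[  0   0   0   0   0   0   0   0   0]
 [  0   0   0   0   0   0   0   0   0]
 [  0   0   0   0   0   0   0   0   0]
 [  0   0   0   0  55  61   9   0   0]
 [  0   0   0  47 133 139  63   0   0]
 [  0   0   0  19 105 107  23   0   0]
 [  0   0   0   0   9   7   0   0   0]
 [  0   0   0   0   0   0   0   0   0]
 [  0   0   0   0   0   0   0   0   0]]
[[  0   0   0   0   0   0   0   0   0]
 [  0   0   0   0   0   0   0   0   0]
 [  0   0   0   0   0   0   0   0   0]
 [  0   0   0   0  29  36   0   0   0]
 [  0   0   0  26  93 102  41   0   0]
 [  0   0   0  33  96 101  42   0   0]
 [  0   0   0   0  36  37   0   0   0]
 [  0   0   0   0   0   0   0   0   0]
 [  0   0   0   0   0   0   0   0   0]]
ball (np.float64(249.56370656370657), np.float64(151.2072072072072)) (np.float64(213.56994047619048), np.float64(217.52529761904762)) [0.4869 0.3428 0.2197] 4.0663900191968934e-05
[[  0   0   0   0   0   0   0   0   0]
 [  0   0   0   0   0   0   0   0   0]
 [  0   0   0   0  24   0   0   0   0]
 [  0   0   0  84 134  97  14   0   0]
 [  0   0   0 108 153 109  12   0   0]
 [  0   0   0  36  76
[... 770 characters left out ...]
79906
side 431
[0.4917 0.2512 0.004 ] [0.7473 0.5098 0.025 ] [0.6157 0.3784 0.0157]
head (431, 3) 251 301 122 162 [0.491  0.2714 0.1915] [0.6535 0.4262 0.2747]
top 1048
[0.4901 0.2505 0.004 ] [0.7498 0.5095 0.025 ] [0.6233 0.3629 0.0114]
head (1048, 3) 186 235 168 216 [0.4919 0.2701 0.2022] [0.6456 0.4285 0.2823]
cap (array([ 0.4564, -0.1013,  0.1215]), np.float64(2.6415384347908027e-05)) [ 0.4565 -0.1     0.12  ] [ 0.4565 -0.1015  0.12  ]
cap (array([ 0.4251, -0.1819,  0.1214]), np.float64(0.0009467949559593342)) [ 0.4256 -0.1808  0.12  ] [ 0.4248 -0.1822  0.12  ]
cap (array([ 0.4606, -0.261 ,  0.1212]), np.float64(0.00014043559663454158)) [ 0.4608 -0.2603  0.12  ] [ 0.4607 -0.2613  0.12  ]
```

```bash
python3 - <<'E'
from h import *
a=np.load('side0.npz')['im'];b=np.load('top0.npz')['im']
cv2.imwrite('pics/d1.png',cv2.resize(a[115:210,240:310],None,fx=8,fy=6.3,interpolation=2)[:,:,::-1])
cv2.imwrite('pics/d2.png',cv2.resize(b[160:225,180:245],None,fx=9,fy=9,interpolation=2)[:,:,::-1])
E
```

```text
(no output)
```

View pics/d1.png

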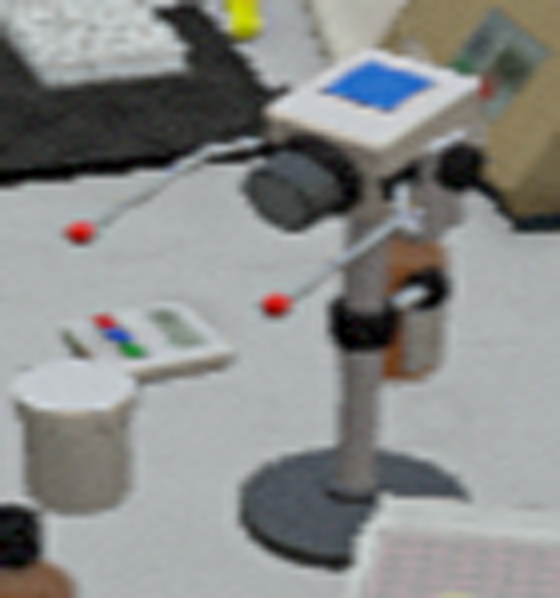

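View pics/d2.png

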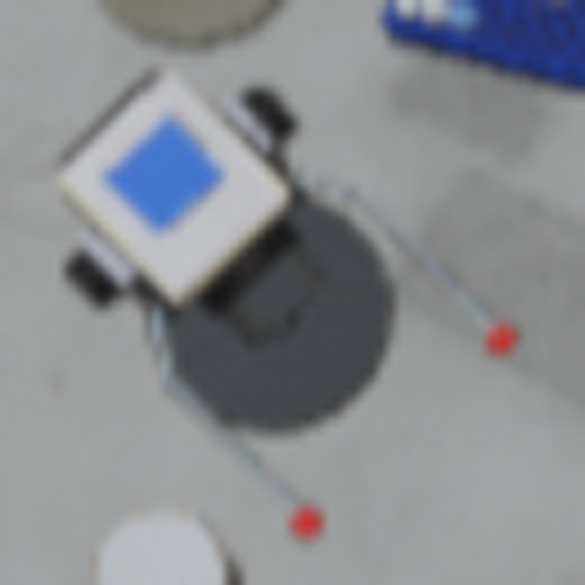

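```bash
python3 - <<'E'
from m import *
S=np.load('side0.npz');T=np.load('top0.npz')
print('foot',onplane('top',211,194.5,.01))
ax=np.array([np.cos(np.radians(42.7)),np.sin(np.radians(42.7)),0])
for nm,Z in(('side',S),('top',T)):
    C=cloud(nm,Z['d']);h=cv2.cvtColor(Z['im'],cv2.COLOR_RGB2HSV)
    m=(h[...,0]>100)&(h[...,0]<125)&(h[...,1]>120)
    k=np.linalg.norm(C[...,:2]-[.63,.41],axis=2)<.06
    m=m&k&(C[...,2]>.2)
    P=C[m];c=P.mean(0);A=np.c_[P[:,0]-c[0],P[:,1]-c[1],np.ones(len(P))]
    g=np.linalg.lstsq(A,P[:,2],rcond=None)[0];print(nm,m.sum(),c,g,'slope along los',np.degrees(np.arctan(g[:2]@ax[:2])))
    # whole head top: fit
    m2=k&(C[...,2]>.24)&(h[...,2]>140)
    P=C[m2];c=P.mean(0);
    A=np.c_[P[:,0]-c[0],P[:,1]-c[1],np.ones(len(P))];w=np.ones(len(P),bool)
    for _ in range(10):
        g=np.linalg.lstsq(A[w],P[w,2],rcond=None)[0];w=np.abs(A@g-P[:,2])<.006
    print(' top',w.sum(),g,np.degrees(np.arctan(g[:2]@ax[:2])))
    uv=np.argwhere(m);bc=uv.mean(0)[::-1];print('blue px',bc)
E
```

```text
foot [0.6055 0.3798 0.01  ]
side 52 [0.609  0.3879 0.2699] [0.1342 0.1243 0.2699] slope along los 10.365543037905725
 top 201 [0.1159 0.1465 0.268 ] 10.458200327169653
blue px [286.9038 128.1346]
top 73 [0.6095 0.3874 0.2689] [0.0615 0.066  0.2689] slope along los 5.140752530827455
 top 262 [0.0999 0.0779 0.2683] 7.1976704400932565
blue px [197.8493 178.9863]
```

```bash
python3 -m pendant '[[[0.7,0.8,0],0.5,0.65],[[0.7,0.8,0],0.5,0.65],[[0.7,0.8,0],0.5,0.65],[[0.7,0.8,0],0.5,0.65],[[0.7,0.8,0],0.5,0.65],[[0.7,0.8,0],0.5,0.65],[[0.7,0.8,0],0.5,0.65],[[0.7,0.8,0],0.5,0.65],[[0.7,0.8,0],0.5,0.65],[[0.7,0.8,0],0.5,0.65],[[0.7,0.8,0],0.5,0.65],[[0.7,0.8,0],0.4,0.65]]' 20; python3 -c "
from h import *
o=env.observe();print(o)"
```

```text
time_s: 1.1
position: [0.378, -0.2461, 0.2312]
tool_rot: [[-0.734, -0.0, 0.679], [-0.679, 0.0, -0.734], [-0.0, -1.0, -0.0]]
ft_force: [0.6, -0.6, -0.5]
grip_width: 0.0556
{'time_s': 1.1, 'q': array([-4.81680595e+01,  1.18534727e+01,  8.89742864e+01,  1.42359442e-04,
        7.91966518e+01, -9.50594914e-01]), 'qvel': array([49.84180554,  4.61797816, -6.1124132 ,  0.16018319,  1.24596751,
       26.5214346 ]), 'joint_efforts': array([-5.41118324e+00, -3.60126936e+01, -2.13494039e+01, -9.93330701e-03,
        6.92718616e-02, -7.26399198e-01]), 'position': array([ 0.37795332, -0.24606721,  0.23118043]), 'tool_rot': array([[-7.33937252e-01, -2.82335164e-04,  6.79217219e-01],
       [-6.79217278e-01,  3.19080003e-04, -7.33937182e-01],
       [-9.50835780e-06, -9.99999909e-01, -4.25951622e-04]]), 'ft_force': array([ 0.56597748, -0.59546165, -0.51404851]), 'wrist_torque': array([ 0.02304384, -0.01371706, -0.01349264]), 'grip_width': 0.05557623411894138}
```

```bash
python3 -m pendant '[[[0.52,0.73,0],0,0.65],[[0.52,0.73,0],0,0.65],[[0.52,0.73,0],0,0.65],[[0,0,0],0,0.65],[[0,0,0],0,0.65]]'; python3 - <<'E'
from h import *
a,_=snap('side','side1');b,_=snap('top','top1')
cv2.imwrite('pics/e1.png',np.hstack([cv2.resize(a[180:390,180:320],None,fx=2.8,fy=2.8),cv2.resize(b[180:260,320:410],(390,588))])[:,:,::-1])
print(env.observe()['position'])
E
```

```text
time_s: 1.52
position: [0.4243, -0.1809, 0.2311]
tool_rot: [[-0.734, -0.001, 0.68], [-0.68, 0.0, -0.734], [0.0, -1.0, -0.001]]
ft_force: [-0.1, -0.2, 0.2]
grip_width: 0.0556
[ 0.42376204 -0.18219437  0.2311225 ]
```

View pics/e1.png

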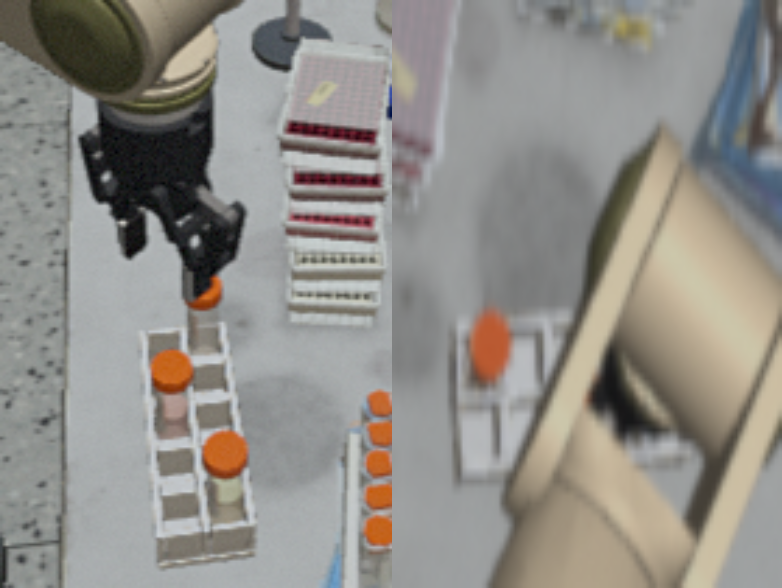

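```bash
python3 -m pendant '[[[0.02,0,-0.8],0,0.65],[[0,0,-0.8],0,0.65],[[0,0,-0.8],0,0.65],[[0,0,-0.8],0,0.65],[[0,0,-0.6],0,0.65],[[0,0,-0.57],0,0.65],[[0,0,0],0,0.65],[[0,0,0],0,0.65],[[0,0,0],0,0.65]]'; python3 - <<'E'
from h import *
a,_=snap('side','side2')
cv2.imwrite('pics/e2.png',cv2.resize(a[240:390,180:300],None,fx=4.5,fy=4)[:,:,::-1])
E
```

```text
time_s: 2.37
position: [0.4249, -0.1827, 0.1011]
tool_rot: [[-0.736, 0.001, 0.677], [-0.677, -0.001, -0.736], [-0.0, -1.0, 0.001]]
ft_force: [-0.7, 0.3, -0.6]
grip_width: 0.0552
```

View pics/e2.png

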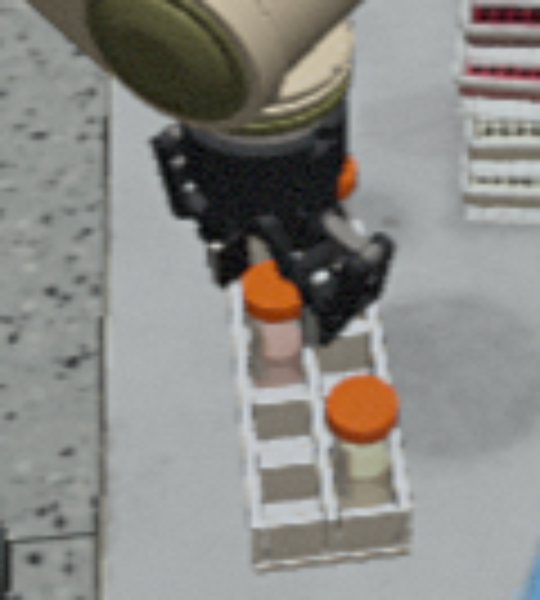

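```bash
python3 -m pendant '[[[0,0,0],0,0],[[0,0,0],0,0],[[0,0,0],0,0],[[0,0,0],0,0],[[0,0,0],0,0],[[0,0,0],0,0]]' 20; python3 - <<'E'
from h import *
o=env.observe();print(o['position'],o['grip_width'],o['ft_force'],o['wrist_torque'])
a,_=snap('side','side3')
cv2.imwrite('pics/e3.png',cv2.resize(a[240:390,180:300],None,fx=4.5,fy=4)[:,:,::-1])
E
```

```text
time_s: 2.92
position: [0.425, -0.1821, 0.1007]
tool_rot: [[-0.735, 0.001, 0.678], [-0.678, -0.001, -0.735], [-0.0, -1.0, 0.001]]
ft_force: [1.0, -0.5, 5.3]
grip_width: 0.0334
[ 0.42504452 -0.18206702  0.10066101] 0.03335778080097183 [ 1.02300068 -0.46196884  5.30320992] [-0.04145458 -0.10152196  0.0013192 ]
```

View pics/e3.png

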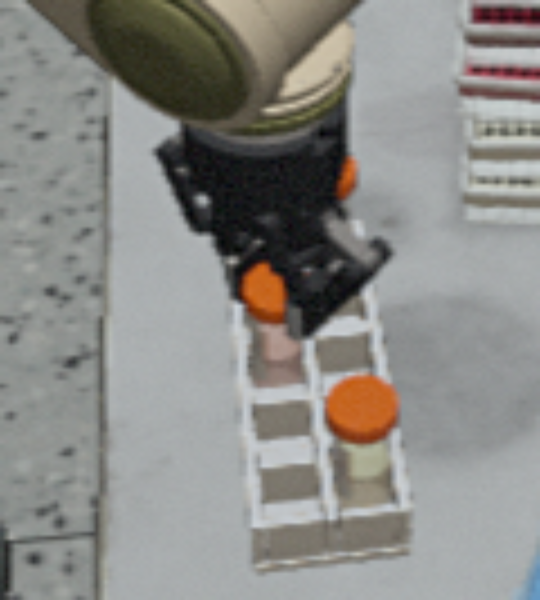

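```bash
python3 -m pendant '[[[0,0,0.35],0,0],[[0,0,0.35],0,0],[[0,0,0.33],0,0],[[0,0,0],0,0],[[0,0,0],0,0]]'; python3 -m pendant '[[[-0.12,-0.11,0],0,0],[[-0.12,-0.11,0],0,0],[[-0.12,-0.11,0],0,0],[[0,0,0],0,0],[[0,0,0],0,0]]'; python3 - <<'E'
from h import *
o=env.observe();print(o['position'],o['grip_width'],o['ft_force'],o['wrist_torque'])
a,_=snap('side','side4')
cv2.imwrite('pics/e4.png',cv2.resize(a[220:390,180:300],None,fx=4.5,fy=3.5)[:,:,::-1])
E
```

```text
time_s: 3.38
position: [0.4245, -0.1817, 0.1309]
tool_rot: [[-0.735, -0.0, 0.678], [-0.678, 0.0, -0.735], [0.0, -1.0, -0.0]]
ft_force: [-0.3, 0.1, -1.3]
grip_width: 0.0331
time_s: 3.8
position: [0.4136, -0.192, 0.1309]
tool_rot: [[-0.736, -0.0, 0.677], [-0.677, 0.0, -0.736], [-0.0, -1.0, -0.0]]
ft_force: [1.1, 0.5, 0.1]
grip_width: 0.033
[ 0.41363687 -0.19197806  0.13093843] 0.03301187020917991 [1.07155286 0.53421024 0.12486692] [ 0.06810796 -0.20765324  0.01320121]
```

View pics/e4.png

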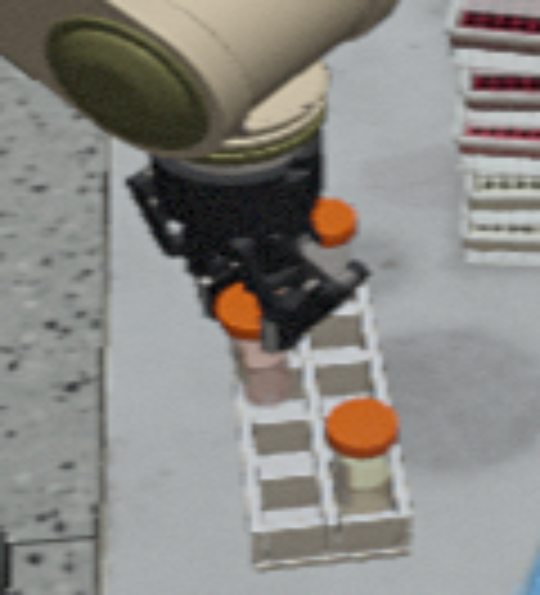

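```bash
python3 -m pendant '[[[-0.06,-0.05,0],0,0],[[-0.06,-0.05,0],0,0],[[0,0,0],0,0],[[0,0,0],0,0],[[0,0,0.8],0,0],[[0,0,1],0,0],[[0,0,1],0,0],[[0,0,1],0,0],[[0,0,1],0,0],[[0,0,0],0,0],[[0,0,0],0,0]]'; python3 - <<'E'
from h import *
o=env.observe();print(o['position'],o['grip_width'],o['ft_force'],o['wrist_torque'])
a,_=snap('side','side5');b,_=snap('top','top5')
cv2.imwrite('pics/e5.png',np.hstack([cv2.resize(a[180:350,160:300],None,fx=3.5,fy=3.5),cv2.resize(b[200:260,330:400],None,fx=4,fy=9.92)])[:,:,::-1])
E
```

```text
time_s: 4.77
position: [0.4104, -0.1949, 0.2761]
tool_rot: [[-0.735, 0.002, 0.678], [-0.678, -0.002, -0.735], [-0.0, -1.0, 0.003]]
ft_force: [-0.4, -0.4, -1.4]
grip_width: 0.0329
[ 0.41043729 -0.1948693   0.27609794] 0.03285632928487149 [-0.36650861 -0.38286903 -1.3815979 ] [-0.00270618 -0.00480411  0.02066045]
```

View pics/e5.png

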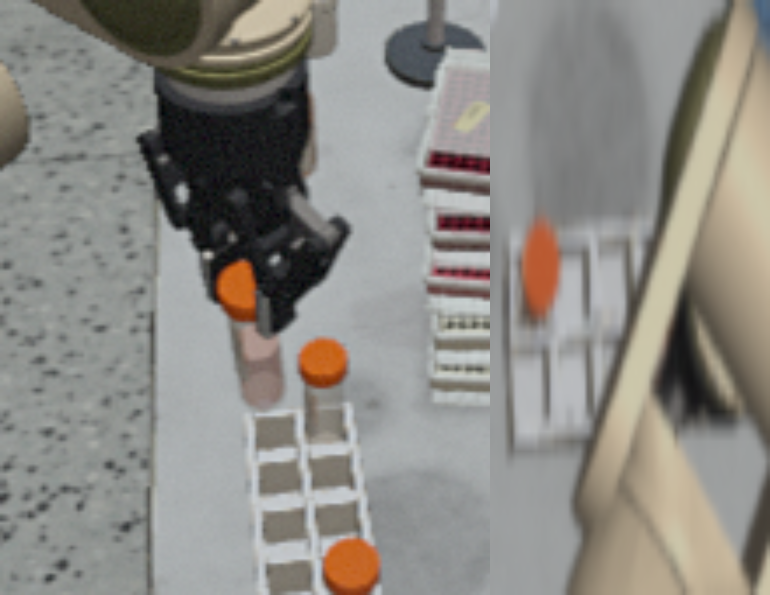

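```bash
python3 - <<'E'
from m import *
Z=np.load('side5.npz');a=Z['im'];d=Z['d']
cv2.imwrite('pics/f5.png',cv2.resize(a[248:302,215:250],None,fx=14,fy=11,interpolation=0)[:,:,::-1])
C=cloud('side',d)
for v in range(256,300,2): print(v,[f'{C[v,u,0]*1e3:.0f},{C[v,u,1]*1e3:.0f},{C[v,u,2]*1e3:.0f}' for u in range(224,246,3)])
print(proj('side',[.4104,-.1949,.295]))
E
```

```text
256 ['399,-183,300', '405,-184,301', '410,-183,300', '416,-219,336', '422,-222,338', '427,-213,328', '433,-216,330', '437,-241,356']
258 ['399,-187,299', '404,-187,299', '410,-188,299', '416,-219,330', '421,-224,335', '427,-221,331', '432,-236,345', '437,-243,352']
260 ['399,-193,300', '404,-194,300', '410,-193,299', '416,-218,324', '421,-225,330', '427,-223,328', '432,-236,341', '437,-240,344']
262 ['398,-199,301', '404,-198,299', '410,-199,300', '416,-219,320', '421,-224,324', '426,-223,322', '432,-236,335', '437,-240,339']
264 ['398,-203,300', '404,-202,298', '410,-203,298', '415,-216,312', '421,-222,317', '426,-222,316', '431,-236,330', '437,-240,334']
266 ['398,-205,297', '404,-208,299', '409,-209,299', '415,-217,307', '421,-219,308', '426,-223,312', '431,-234,323', '448,67,1']
268 ['398,-204,289', '403,-210,295', '409,-212,296', '415,-215,300', '420,-220,304', '426,-222,305', '432,-215,297', '447,61,-0']
270 ['387,57,3', '403,-208,288', '409,-210,290', '415,-215,294', '420,-219,298', '426,-221,299', '431,-215,292', '447,51,2']
272 ['387,55,-3', '403,-205,278', '408,-206,280', '
[... 976 characters left out ...]
', '412,-205,231', '418,-202,227', '424,-199,222', '434,-14,2', '442,-12,-1']
290 ['385,-18,5', '393,-16,1', '406,-201,220', '412,-202,221', '418,-203,222', '424,-200,217', '434,-18,-1', '442,-22,2']
292 ['385,-23,3', '393,-23,1', '405,-199,212', '411,-203,216', '417,-204,217', '424,-200,211', '433,-25,-1', '441,-27,-0']
294 ['385,-27,-1', '393,-28,-1', '405,-198,205', '411,-203,209', '417,-204,210', '423,-199,204', '433,-33,-0', '441,-35,1']
296 ['384,-32,-3', '393,-38,3', '400,-34,-3', '411,-202,202', '417,-202,202', '425,-38,-1', '432,-42,3', '440,-42,2']
298 ['384,-40,-1', '392,-43,1', '401,-82,48', '409,-87,53', '416,-86,51', '424,-87,51', '431,-86,49', '439,-86,49']
[230.3666 262.0518]
```

View pics/f5.png

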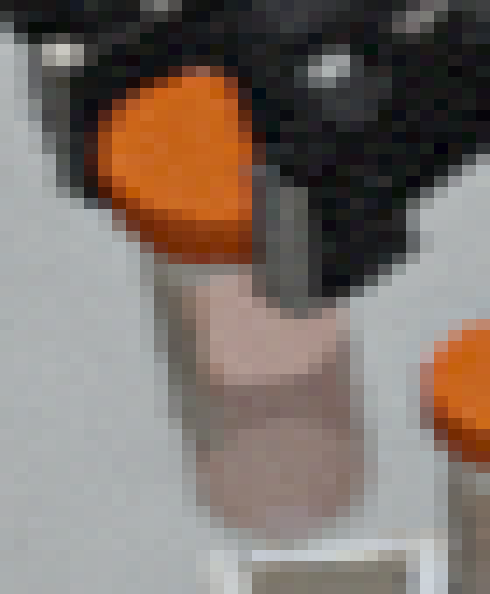

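```bash
cat > cyl.py <<'E'
from m import *
from scipy.optimize import least_squares
def fit(tag,tcp,jaw,zlo,zhi,rad=.05,verbose=True):
    Z=np.load(tag+'.npz');C=cloud('side',Z['d']);im=Z['im']
    h=cv2.cvtColor(im,cv2.COLOR_RGB2HSV).astype(int)
    m=(np.linalg.norm(C[...,:2]-np.array(tcp)[:2],axis=2)<rad)&(C[...,2]>zlo)&(C[...,2]<zhi)
    m&=(h[...,2]>85)
    P=C[m]; V=-ray('side',280,200)[1]
    mid=np.array([tcp[0],tcp[1],(zlo+zhi)/2])
    def res(p):
        a=np.array([p[2],p[3],1.]);a/=np.linalg.norm(a);q=P-(mid+[p[0],p[1],0])
        return (np.linalg.norm(q-np.outer(q@a,a),axis=1)-.014)
    r=least_squares(res,[.005,.005,-.1,-.1],loss='soft_l1',f_scale=.002)
    p=r.x;a=np.array([p[2],p[3],1.]);a/=np.linalg.norm(a);c=mid+[p[0],p[1],0]
    R=res(p);cov=np.linalg.inv(r.jac.T@r.jac)*np.median(np.abs(R))**2*2.2
    j=np.array(jaw);di=np.array([-j[1],j[0],0]);di/=np.linalg.norm(di)
    print('n',len(P),'med res',np.median(np.abs(R)),'axis',a,'point',c,'sd',np.sqrt(np.diag(cov)))
    print('lean along dir(deg, + = top toward)',di,np.degrees(np.arctan(a@di/a[2])),'across',np.degrees(np.arctan(a@j/a[2])))
    return a,c,m
E
python3 - <<'E'
from cyl import *
o=env.observe()
for lo,hi in((.19,.277),(.2,.27),(.205,.262)): a,c,m=fit('side5',o['position'],o['tool_rot'][:,2],lo,hi)
E
```

```text
n 308 med res 0.00042056043874503114 axis [-0.0406 -0.0714  0.9966] point [ 0.414  -0.1905  0.2335] sd [0.0001 0.     0.0032 0.0022]
lean along dir(deg, + = top toward) [0.7353 0.6777 0.    ] -4.488185705224899 across 1.3224945638653367
n 280 med res 0.0004215118730146643 axis [-0.043  -0.0694  0.9967] point [ 0.4139 -0.1907  0.235 ] sd [0.0001 0.     0.0037 0.0025]
lean along dir(deg, + = top toward) [0.7353 0.6777 0.    ] -4.510099808462568 across 1.1459181698231138
n 237 med res 0.0004215026626077402 axis [-0.0428 -0.0671  0.9968] point [ 0.414  -0.1906  0.2335] sd [0.0001 0.0001 0.0046 0.0033]
lean along dir(deg, + = top toward) [0.7353 0.6777 0.    ] -4.414133740946109 across 1.056378585649149
```

```bash
python3 -m pendant '[[[0,0,-1],0,0],[[0,0,-1],0,0],[[0,0,-1],0,0],[[0,0,-1],0,0],[[0,0,-0.5],0,0],[[0,0,-0.34],0,0],[[0,0,0],0,0],[[0,0,0],0,0]]'; python3 -m pendant '[[[-0.09,-0.08,0],0,0],[[-0.09,-0.08,0],0,0],[[-0.08,-0.07,0],0,0],[[0,0,0],0,0],[[0,0,0],0,0]]'; python3 - <<'E'
from cyl import *
o=env.observe();print(o['position'],o['grip_width'],o['ft_force'],o['wrist_torque'])
a,_=snap('side','side6')
for lo,hi in((.065,.127),(.07,.12)): fit('side6',o['position'],o['tool_rot'][:,2],lo,hi,.045)
cv2.imwrite('pics/e6.png',cv2.resize(a[220:390,180:300],None,fx=4.5,fy=3.5)[:,:,::-1])
E
```

```text
time_s: 5.53
position: [0.4098, -0.1943, 0.1291]
tool_rot: [[-0.735, -0.002, 0.678], [-0.678, 0.002, -0.735], [0.0, -1.0, -0.003]]
ft_force: [0.7, 0.3, -0.3]
grip_width: 0.0328
time_s: 5.95
position: [0.4024, -0.2019, 0.1303]
tool_rot: [[-0.736, 0.001, 0.677], [-0.677, -0.001, -0.736], [-0.0, -1.0, 0.001]]
ft_force: [1.1, 0.5, 1.6]
grip_width: 0.0334
[ 0.4024 -0.2019  0.1303] 0.03337249260429462 [1.1444 0.4726 1.5792] [ 0.0829 -0.1243 -0.029 ]
n 131 med res 0.0003552149880073456 axis [-0.1524 -0.1643  0.9746] point [ 0.4118 -0.193   0.096 ] sd [0.0001 0.0001 0.0057 0.0039]
lean along dir(deg, + = top toward) [0.7357 0.6773 0.    ] -12.911403804388572 across 1.0880556469930878
n 110 med res 0.00038663503595260263 axis [-0.1541 -0.1626  0.9746] point [ 0.4119 -0.1928  0.095 ] sd [0.0001 0.0001 0.0087 0.0056]
lean along dir(deg, + = top toward) [0.7357 0.6773 0.    ] -12.916562972567887 across 0.9449541609780051
```

View pics/e6.png

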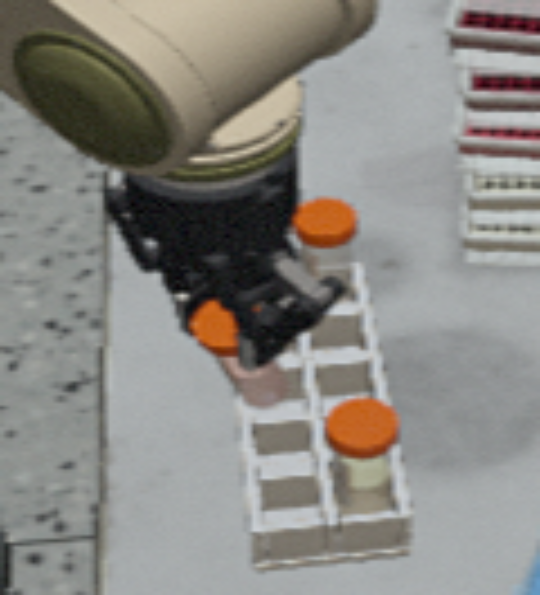

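```bash
python3 -m pendant '[[[0,0,0.8],0,0],[[0,0,1],0,0],[[0,0,1],0,0],[[0,0,1],0,0],[[0,0,1],0,0],[[0,0,0],0,0],[[0,0,0],0,0],[[0,0,0],0,0]]'; python3 - <<'E'
from cyl import *
a,_=snap('side','side7')
o=env.observe();print(o['position'],o['grip_width'],o['ft_force'],o['wrist_torque'])
for lo,hi in((.205,.265),(.21,.26)): fit('side7',o['position'],o['tool_rot'][:,2],lo,hi,.045)
cv2.imwrite('pics/e7.png',cv2.resize(a[180:350,160:300],None,fx=3.5,fy=3.5)[:,:,::-1])
E
```

```text
time_s: 6.67
position: [0.4021, -0.2014, 0.2731]
tool_rot: [[-0.735, -0.001, 0.678], [-0.678, 0.001, -0.735], [0.0, -1.0, -0.001]]
ft_force: [-0.3, -0.8, -1.4]
grip_width: 0.0334
[ 0.402  -0.2013  0.2728] 0.032888053306453495 [-0.789   0.6481 -0.7361] [-0.0178 -0.0302  0.0301]
n 219 med res 0.00041787174057681016 axis [-0.1128 -0.1343  0.9845] point [ 0.4096 -0.194   0.235 ] sd [0.0001 0.0001 0.0048 0.0033]
lean along dir(deg, + = top toward) [0.7353 0.6778 0.    ] -10.022206863413453 across 1.1607513686700661
n 189 med res 0.00042958207965106826 axis [-0.1131 -0.1327  0.9847] point [ 0.4096 -0.194   0.235 ] sd [0.0001 0.0001 0.0061 0.0043]
lean along dir(deg, + = top toward) [0.7353 0.6778 0.    ] -9.968565771462414 across 1.0818225287977106
```

View pics/e7.png

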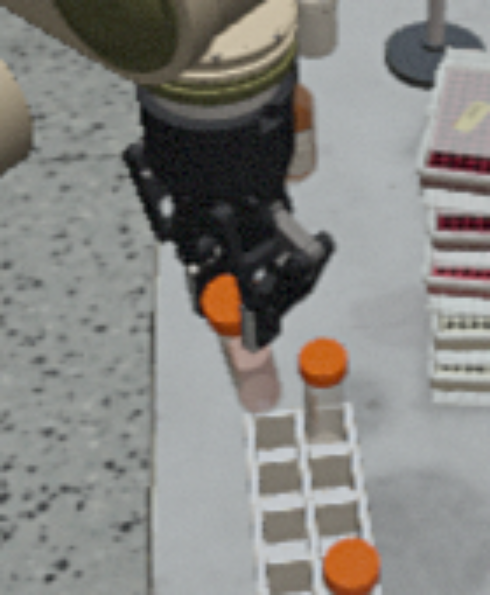

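```bash
cat > samp.py <<'E'
from cyl import *
def sample(tag,tcp,jaw,lo,hi):
    a,c,m=fit(tag,tcp,jaw,lo,hi,.045)
    Z=np.load(tag+'.npz');C=cloud('side',Z['d']);h=cv2.cvtColor(Z['im'],cv2.COLOR_RGB2HSV).astype(int)
    o=(h[...,0]>=4)&(h[...,0]<14)&(h[...,1]>170)&(h[...,2]>170)&(np.linalg.norm(C[...,:2]-np.array(tcp)[:2],axis=2)<.05)&(C[...,2]>hi)
    P=C[o];q=P-c;s=q@a;r=np.linalg.norm(q-np.outer(s,a),axis=1)
    k=r<.013;print('cap pts',len(s),k.sum(),'axial top pct',np.percentile(s[k],[10,50,90]),'rmax',r.max())
    top=np.median(s[k]);S=c+a*(top-.094);print('captop',c+a*top,'sample',S,'px',proj('side',S));return a,c,S
E
python3 - <<'E'
from samp import *
print('ref vertical tubes')
fit('side0',[.4606,-.261],[.678,-.735,0],.055,.105,.03);fit('side0',[.4564,-.1013],[.678,-.735,0],.055,.105,.03)
fit('side0',[.4245,-.182],[.678,-.735,0],.055,.105,.03)
o=env.observe();sample('side7',o['position'],o['tool_rot'][:,2],.205,.265)
E
```

```text
ref vertical tubes
n 162 med res 0.0003735828663796693 axis [-0.0074  0.0083  0.9999] point [ 0.461  -0.2598  0.08  ] sd [0.0001 0.0001 0.0058 0.004 ]
lean along dir(deg, + = top toward) [0.735 0.678 0.   ] 0.011503866830833086 across -0.6361739141258701
n 158 med res 0.0004838077658911701 axis [ 0.01   -0.0142  0.9998] point [ 0.4568 -0.0999  0.08  ] sd [0.0001 0.0001 0.0068 0.0054]
lean along dir(deg, + = top toward) [0.735 0.678 0.   ] -0.12777732259661242 across 0.9869915991688369
n 158 med res 0.00042468244102537075 axis [0.0023 0.0061 1.    ] point [ 0.425  -0.1808  0.08  ] sd [0.0001 0.0001 0.0066 0.0046]
lean along dir(deg, + = top toward) [0.735 0.678 0.   ] 0.3338149588320532 across -0.16476353650656492
n 219 med res 0.00041787174057681016 axis [-0.1128 -0.1343  0.9845] point [ 0.4096 -0.194   0.235 ] sd [0.0001 0.0001 0.0048 0.0033]
lean along dir(deg, + = top toward) [0.7353 0.6778 0.    ] -10.022206863413453 across 1.1607513686700661
cap pts 104 68 axial top pct [0.0614 0.0629 0.0639] rmax 0.01781697002852773
captop [ 0.4025 -0.2024  0.2969] sample [ 0.4131 -0.1898  0.2044] px [233.8123 290.6023]
```

```bash
python3 -m pendant '[[[0,0.3,0.51],0,0],[[0,0.6,0],0,0],[[0,1,0],0,0],[[0,1,0],0,0],[[0,1,0],0,0],[[0,1,0],0,0],[[0,1,0],0,0],[[0,1,0],0,0],[[0,1,0],0,0],[[0,1,0],0,0],[[0,1,0],0,0],[[0,0.8,0],0,0]]' 30;  python3 -m pendant '[[[0.27,0.76,0],-0.14,0],[[0.27,0.76,0],-0.14,0],[[0.27,0.76,0],-0.14,0],[[0.27,0.76,0],-0.14,0],[[0.27,0.7,0],-0.14,0],[[0,0,0],0,0],[[0,0,0],0,0],[[0,0,0],0,0]]'; python3 - <<'E'
from samp import *
a,_=snap('side','side8')
o=env.observe();print(o['position'],o['grip_width'],o['ft_force'])
sample('side8',o['position'],o['tool_rot'][:,2],.215,.28)
cv2.imwrite('pics/e8.png',cv2.resize(a[60:210,190:330],None,fx=4,fy=4)[:,:,::-1])
E
```

```text
time_s: 7.72
position: [0.4017, 0.1213, 0.2881]
tool_rot: [[-0.735, -0.003, 0.678], [-0.678, 0.0, -0.735], [0.002, -1.0, -0.002]]
ft_force: [0.1, -0.1, -0.2]
grip_width: 0.0325
time_s: 8.38
position: [0.4426, 0.2311, 0.2883]
tool_rot: [[-0.775, -0.002, 0.632], [-0.632, -0.001, -0.775], [0.002, -1.0, -0.001]]
ft_force: [-0.3, 0.3, 0.1]
grip_width: 0.0325
[0.4426 0.2309 0.2887] 0.03279827992779571 [-0.6603 -0.9292 -0.3239]
n 180 med res 0.0008601583921742312 axis [-0.1272 -0.1347  0.9827] point [0.4513 0.2383 0.2475] sd [0.0002 0.0001 0.0095 0.0076]
lean along dir(deg, + = top toward) [0.7756 0.6312 0.    ] -10.589099938412923 across 1.3849624473214446
cap pts 36 25 axial top pct [0.0643 0.0654 0.0661] rmax 0.01747135605727859
captop [0.443  0.2295 0.3118] sample [0.4549 0.2422 0.2194] px [241.2057 169.5707]
```

View pics/e8.png

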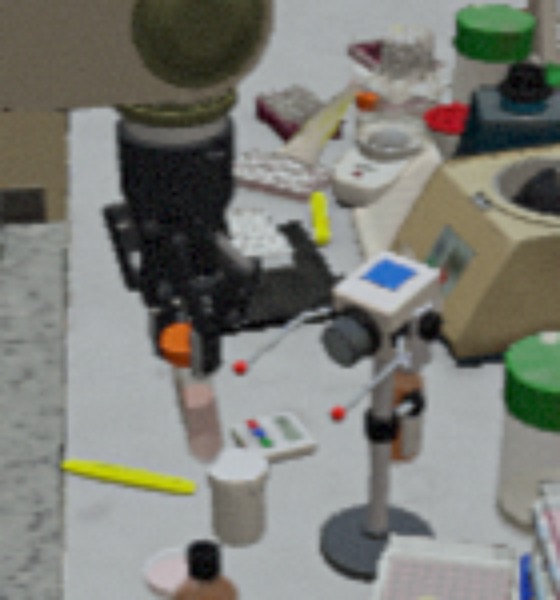

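```bash
python3 -m pendant '[[[0.35,0.34,0],0,0],[[0.4,0.39,0],0,0],[[0.4,0.39,0],0,0],[[0.4,0.39,0],0,0],[[0.3,0.29,0],0,0],[[0.15,0.15,0],0,0],[[0,0,0],0,0],[[0,0,0],0,0],[[0,0,0],0,0]]'; python3 - <<'E'
from samp import *
a,_=snap('side','side9');b,_=snap('top','top9')
o=env.observe();print(o['position'],o['grip_width'],o['ft_force'])
sample('side9',o['position'],o['tool_rot'][:,2],.215,.28)
print('focus px',proj('side',[.5207,.3062,.2196]),proj('top',[.5207,.3062,.2196]))
cv2.imwrite('pics/e9.png',np.hstack([cv2.resize(a[90:210,220:320],None,fx=4,fy=4),cv2.resize(b[140:240,170:260],(390,480))])[:,:,::-1])
E
```

```text
time_s: 9.18
position: [0.5025, 0.2894, 0.2894]
tool_rot: [[-0.776, -0.0, 0.631], [-0.631, -0.0, -0.776], [0.0, -1.0, 0.0]]
ft_force: [-0.4, 0.1, -0.5]
grip_width: 0.0326
[0.5026 0.2895 0.2896] 0.032993310229118764 [ 0.7588 -0.7588  0.1006]
n 165 med res 0.0008251987852645141 axis [-0.1172 -0.1253  0.9852] point [0.5112 0.2964 0.2475] sd [0.0002 0.0001 0.0103 0.0076]
lean along dir(deg, + = top toward) [0.7756 0.6312 0.    ] -9.79093692286508 across 1.3612437037542213
cap pts 33 22 axial top pct [0.0645 0.0661 0.0688] rmax 0.018011337522622316
captop [0.5035 0.2881 0.3126] sample [0.5145 0.2999 0.22  ] px [259.7571 157.9244]
focus px [261.585  156.8417] [224.3893 207.3089]
```

View pics/e9.png

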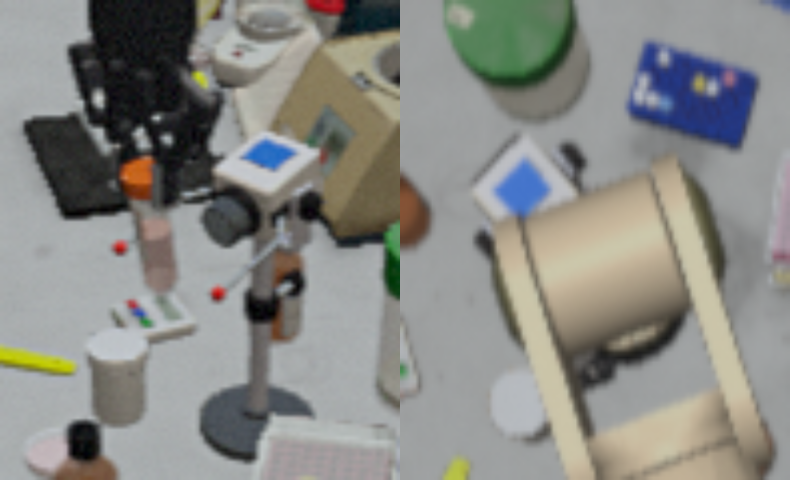

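```bash
python3 -m pendant '[[[0.11,0.11,0],0,0],[[0.1,0.1,0],0,0],[[0,0,0],0,0],[[0,0,0],0,0],[[0,0,0],0,0],[[0,0,0],0,0]]'; python3 - <<'E'
from samp import *
a,_=snap('side','side10')
o=env.observe();print(o['position'],o['grip_width'],o['ft_force'],o['qvel'])
sample('side10',o['position'],o['tool_rot'][:,2],.215,.28)
for s,c in blobs(a,'red',(230,130,300,180)): print(s,c)
cv2.imwrite('pics/e10.png',cv2.resize(a[90:190,220:320],None,fx=6,fy=6)[:,:,::-1])
E
```

```text
time_s: 9.78
position: [0.5092, 0.2964, 0.2892]
tool_rot: [[-0.775, -0.0, 0.632], [-0.632, -0.0, -0.775], [0.0, -1.0, -0.0]]
ft_force: [-1.3, 0.1, -0.9]
grip_width: 0.0329
[0.5092 0.2963 0.2892] 0.03286351436066401 [ 0.6394  0.6875 -0.8186] [ 0.0751  0.0318 -0.0212 -0.0433 -0.001  -0.0617]
n 165 med res 0.001045977458745755 axis [-0.1245 -0.1132  0.9858] point [0.518  0.3035 0.2475] sd [0.0002 0.0002 0.013  0.0101]
lean along dir(deg, + = top toward) [0.7753 0.6316 0.    ] -9.669487231086281 across 0.5309667812467675
cap pts 36 27 axial top pct [0.0643 0.0665 0.0673] rmax 0.016512472485685378
captop [0.5097 0.2959 0.313 ] sample [0.5214 0.3066 0.2204] px [261.7991 156.5518]
[249 151   2   2   4] [249.5 151.5]
[273 162   3   3   6] [274.1667 162.8333]
```

View pics/e10.png

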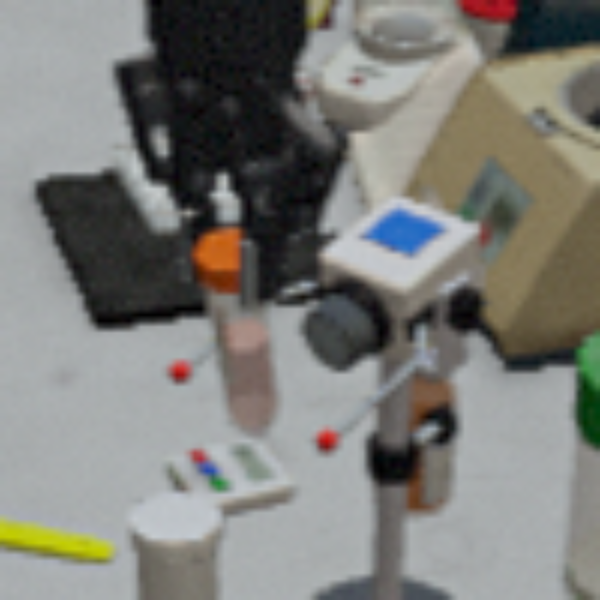

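```bash
python3 -c "
from rig import env
print(env.close_job())"
```

```text
the job is handed in; nothing more can be done
None
```

The pink tube is out of the rack and held in front of the inspection camera, cap up, with its sample between the red prong tips. I handed the job in at about 9.8 s; no verdict was reported.

**How it was done:** I took the middle of the three orange caps, with the pink sample showing under it, and gripped it by the cap. The moves cannot tilt the tool, so I leaned the tube in the grip by pushing its lower end against the wall of its own cell. The first push gave only about 4.5° of lean. I lowered the tube back into the cell and pushed again, which left it at about 10°. I then carried it round in front of the tip boxes to the prongs.

**Last checks, from the side camera:**

| Check | Measured | Wanted |
|---|---|---|
| Sample position (m) | (0.521, 0.307, 0.220) | (0.521, 0.306, 0.220) |
| Lean along the line of sight | 9.7° | 9.8 to 10.4° |
| Lean across the line of sight | about 0.5° or less | 0° |
| Force reading at the wrist | about 1 N or less | free of contact |

The red prong tips were at the same pixels as at the start. The arm was still.

**Where measurements disagreed or were weak:**
- **Camera tilt:** readings ranged from 9.8° (prong-tip height) to 10.4° (side depth on the head's top face). The coarser top-camera depth gave 5 to 7°, which I set aside.
- **Camera heading:** the prong tips gave 42.7°, and a rough foot position gave 41°.
- **Final view:** the arm hid the tube from the top camera, so the last checks rest on the side camera alone.
- **Other objects:** I did not measure the positions of the amber bottle, petri dish, white pot and the other two tubes again after the moves.

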